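# Put the bar kit back in order on the games room counter

### The job

Put the steel bar kit back in order. First stand the open shaker tin in the round wooden stand, then seat the strainer top fully home on the tin, and then put the small cap over the strainer's neck so that the shaker stands upright and closed; also stand the jigger, as it stands now, in the middle of the square cork coaster (at any point in the job). Leave the two tumblers, the shot glass and the little brown bottle where they are.

Things in the scene. Friction and masses are not known exactly. Their poses are not given: they have to be found in the camera images.
- tin: open shaker tin of thin steel, standing mouth up: a tapered cup 130 mm high, 54 mm across at the foot, 58 mm at 50 mm up, 66 mm over the rim; wall 3 mm, mouth 58 mm across inside. About 0.18 kg. Its origin is at the centre of its underside, z up; round.
- strainer: steel strainer top; origin at its underside, on its axis. Plug 14 mm high, 44 to 55 mm across, drops into the tin's mouth; flange 66 mm across, its underside 14 mm above the origin, rests on the tin's rim (seated: origin 116 mm above the tin's); dome up to a flat ledge 51 mm across at 40 mm; neck (grip here) 36 mm across from 40 to 60 mm, chamfered to 26 mm at its perforated top, 66 mm. 0.12 kg.
- cap: small steel cap of the shaker, a plain cup standing mouth down: 38 mm high, 47 mm across at the open bottom rim and 45 mm near the closed top, inside 40 mm across and 32 mm deep. It goes over the strainer's neck until its rim rests on the ledge (seated, its origin is 40 mm above the strainer's origin). About 0.05 kg. Its origin is at the centre of its bottom rim, z up; round.
- jigger: steel jigger (double-ended spirit measure), hourglass shape 88 mm high: foot cup 38 mm across, waist 16 mm across at 42 mm up, upper cup straight-sided 42 mm across from 62 mm up to the rim at 88 mm. About 0.09 kg. Its origin is at the centre of its underside, z up; round.
- stand: round light-wood stand of the shaker, fixed to the counter: a dish about 106 mm across and 20 mm high with a round well about 70 mm across in the middle; the well's floor is 8 mm above the counter. Origin at the centre of its underside, on the counter, z up.
- coaster: square cork coaster, fixed to the counter, 100 x 100 x 8 mm, flat on top. Origin at the centre of its underside, on the counter; x and y along its sides, z up.
- tumbler: clear glass tumbler, empty, 80 mm across the rim, 88 mm high; to be left alone. Origin at the centre of its underside.
- spare_tumbler: second clear glass tumbler of the same size, at the far side of the counter; to be left alone. Origin at the centre of its underside.
- shot_glass: clear shot glass, 47 mm across the rim, 58 mm high, out to the left; to be left alone. Origin at the centre of its underside.
- bitters: little brown glass bottle with a black cap, 48 mm across, 125 mm high; to be left alone. Origin at the centre of its underside. (The only other loose things near the work are a 20 mm high cue chalk and an 18 mm high box of cards.)
There are look-alikes about, which are no part of the job. What is shaped like the cap but green or pink is not meant.

How it is judged:
On the way, in this order (a step that is already met when the one before it is completed fails the run):
1. the tin stands upright in the well of the wooden stand (horizontal distance between tin and stand below 0.013 m and z of tin in the frame of stand between 0.005 and 0.0115 m and angle between tin's own z axis and vertical below 0.07 rad), for 0.2 s.
2. the strainer top is seated on the tin, which stands in the stand (all of step 1 and horizontal distance between strainer and tin below 0.004 m and z of strainer in the frame of tin between 0.112 and 0.119 m and angle between the z axis of strainer and the z axis of tin, either way round below 0.09 rad), for 0.2 s.
3. the cap is seated over the strainer's neck on the closed shaker in the stand (all of step 2 and horizontal distance between cap and strainer below 0.005 m and z of cap in the frame of strainer between 0.037 and 0.043 m and angle between the z axis of cap and the z axis of strainer, either way round below 0.09 rad), for 0.2 s.
At the end, for the whole second after the job is handed in: Tin upright on the floor of the stand's well (axis within 13 mm); strainer seated on it (axis 4 mm, height 3 mm), cap seated on the strainer (5 mm, 3 mm), both level within 0.09 rad; jigger upright on the coaster within 20 mm of its middle; all at rest; glasses and bottle not moved (all of step 3 and horizontal distance between jigger and coaster below 0.02 m and z of jigger in the frame of coaster between 0.005 and 0.011 m and angle between jigger's own z axis and vertical below 0.07 rad and linear speed of each of tin, strainer, cap, jigger below 0.01 m/s); the robot touches nothing.
It fails at once if the tumbler is pushed more than 30 mm from its place or knocked over (distance of tumbler from where it was at the start of the episode above 0.03 m or angle between tumbler's own z axis and vertical above 0.5 rad).
It fails at once if the spare tumbler is pushed more than 30 mm from its place or knocked over (distance of spare_tumbler from where it was at the start of the episode above 0.03 m or angle between spare_tumbler's own z axis and vertical above 0.5 rad).
It fails at once if the shot glass is pushed more than 30 mm from its place or knocked over (distance of shot_glass from where it was at the start of the episode above 0.03 m or angle between shot_glass's own z axis and vertical above 0.5 rad).
It fails at once if the bitters bottle is pushed more than 30 mm from its place or knocked over (distance of bitters from where it was at the start of the episode above 0.03 m or angle between bitters's own z axis and vertical above 0.5 rad).
It also fails if it takes over 112 s, if anything falls off the work surface, if the arm or the gripper's body presses on something with over 40 N, if the wrist force passes 120 N, or if a joint passes its speed limit or range.

### The arm

A 7-joint arm with a two-finger parallel gripper is mounted at the origin on the work surface. World frame = base frame: x ahead of the robot, y to its left, z up, the work surface at z = 0. Lengths are in m, angles in rad, forces in N, time in s.
With the tool pointing down it reaches from about 0.425 to 0.875 m from the base axis. Payload 4.7 kg.
Tool frame: the origin (TCP) lies midway between the tips of the shut fingers; the grasp point (between the pads) lies 19 mm behind it; z points along the fingers, y is the line along which they close (so a half turn about z gives the same grasp; the last joint's range is limited). The gripper opens to 87 mm and grips with 3 to 60 N. Pads are 19 mm wide; open, the fingers measure 117 mm over their backs; the gripper's body (75 mm by 190 mm) begins 51 mm behind the grasp point.
Start: joints at [1.172, 0.321, -0.07, 1.45, 0.023, 1.371, -0.057], TCP at [0.261, -0.595, 0.223] pointing down, gripper open.
Joint ranges: [-2.86, 2.86], [-0.3, 2.09], [-1.38, 1.24], [0.06, 2.45], [-1.56, 4.7], [0.09, 2.05], [-2.69, 2.69]. Speed limits (rad/s): [2.57, 2.57, 3.14, 3.14, 3.14, 3.14, 3.14].

### API

Orientations are given as a rotation vector (axis times angle).
In Python, from plant import * gives the robot as it stands.
- The arm moves only by the shell command python3 -m crank 'ROWS' [FORCE]. ROWS is JSON, a list that holds one entry, the list of rows, each a list of 7 numbers: the shift along the tool's x, y, z in m, then the turn, a rotation vector about the tool's x, y, z in rad, then the finger opening in m, from 0 to 0.087. In form: [[[x, y, z, rx, ry, rz, hand], ...]]. A call has 1 to 20 rows; each row shifts and turns the commanded pose from where the row before left it, along the tool's axes as they then stand; what a row does not reach is not made up. A row lasts 1/8 s, in which the tool goes at most 62.5 mm and 10.7 degrees, less where a joint would pass 70% of its speed; a pose out of reach is approached as far as the arm can. A call is refused whole if a number of a shift passes 0.0625 or a number of a turn 0.188, either way. A call with a gripper value outside its range is refused whole. The fingers move at their own pace and stop on an object; FORCE is the grip in N (left out, the last holds). Time passes only in rows, so rows that do not move let the fingers close. It gives the time, the measured TCP pose, the force, the opening and the grip force at its end, in the units of the state.
- get_obs(): the state, without advancing time (a new reading comes with each control period).
- read_camera(name): name is "side" or "top"; returns (picture, depth): 420x560x3 uint8, red, green, blue; 420x560 float32, m along the optical axis (not along the pixel's ray), 0 where there is no reading.
- camera_model(name): a dict with "K" (3x3 intrinsics, pixels), "R" (3x3) and "t" (3): a world point X has camera coordinates R X + t. Camera axes: x right, y down, z forward; pixel columns grow to the right and rows downward; lengths in m; the calibration is good to about 2 mm. A picture is of the moment at which its call begins. camera_model takes no time and is no camera call.
- close_job(): hands the job in; it is judged then, once.
The state is a dict: "t": time; "qpos": joint angles; "joint_vel": joint speeds; "effort": joint torques, N m; "position": TCP position; "eef_rot": TCP orientation; "wrist_force": force on the tool from outside, world axes, zero at the start; "moment": the same for the moment, N m; "width": finger opening in m; "grip_force": force on a finger pad.
Only numpy, scipy, OpenCV 4.12 (cv2) and the standard library are available. Lean on these libraries where they do the work, as an engineer would, in place of code of your own. Each camera call takes 0.05 s, during which the arm holds its last target. There are 200 camera calls.

## Working session

There is one attempt and no reset: what is moved stays moved. The work goes in short steps, Python scripts to look and compute and a shell command to move; the robot and the scene stay as the last step left them, time stands still between calls to the robot, and variables do not carry over. Pictures are saved under pics/ and viewed, at most 14 in all, crops included, and the job is handed in when it is done.

```bash
ls; mkdir -p pics; python3 - <<'E'
from plant import *
import cv2,numpy as np
for n in ("side","top"):
    p,d=read_camera(n); cv2.imwrite(f"pics/{n}0.png",p[:,:,::-1]); np.savez(f"{n}0.npz",p=p,d=d)
    m=camera_model(n); print(n,m["K"],m["R"],m["t"],-np.array(m["R"]).T@m["t"],(d>0).mean())
print(get_obs())
E
```

```text
pics
side [[409.98096347   0.         281.46162068]
 [  0.         409.98096347 205.21157298]
 [  0.           0.           1.        ]] [[-0.98506979 -0.17162674 -0.01348211]
 [-0.11378532  0.70784667 -0.6971413 ]
 [ 0.12919136 -0.68519876 -0.71680698]] [0.54676138 0.03476363 1.00972996] [0.41210533 0.76109728 0.75538814] 0.9961522108843538
top [[389.4646988    0.         276.03961739]
 [  0.         389.4646988  217.0089727 ]
 [  0.           0.           1.        ]] [[-0.02931896 -0.99956959 -0.00101363]
 [-0.97985943  0.02894119 -0.19758012]
 [ 0.19752441 -0.00479962 -0.98028622]] [0.0733656  0.54758185 1.07019835] [0.32731395 0.06262291 1.15736635] 0.9960841836734694
{'t': 0.1, 'qpos': array([ 1.17211341,  0.32176825, -0.0700849 ,  1.45152721,  0.02258511,
        1.37081692, -0.05690114]), 'joint_vel': array([ 0.000133  , -0.00222819,  0.00027315, -0.00248173, -0.00015826,
        0.00161593, -0.00088648]), 'effort': array([ 1.56343858e-04, -4.92572236e+01, -4.05021999e-01, -3.13400209e+01,
       -6.38710661e-02,  3.95186269e-02,  6.25147482e-05]), 'position': array([ 0.26051746, -0.59497243,  0.22157125]), 'eef_rot': array([-3.07326750e+00, -6.43496223e-01,  6.76975035e-04]), 'wrist_force': array([-0.34101355, -0.61281922, -0.42466415]), 'moment': array([ 0.01967125,  0.04662372, -0.07576514]), 'grip_force': 0.0, 'width': 0.08694451532300503}
```

View pics/top0.png

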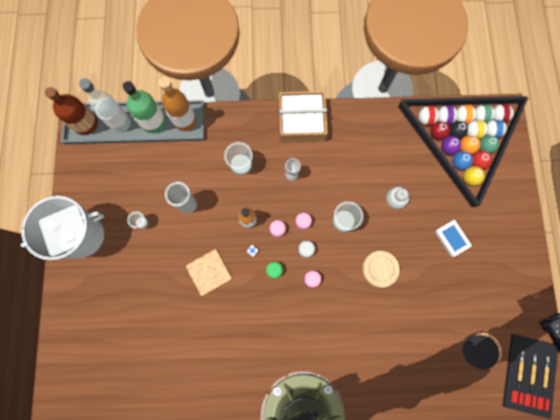

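View pics/side0.png

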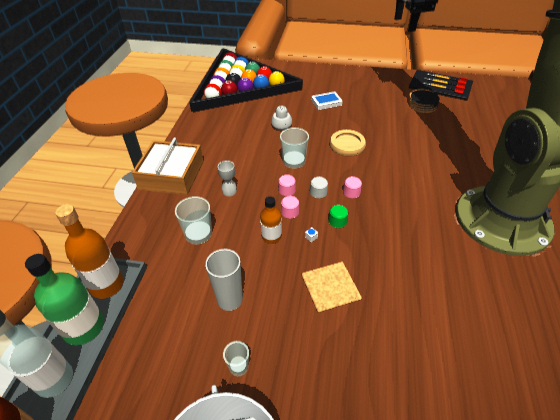

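The top view shows: tin (181,197), jigger (292,168), strainer (398,197), stand (381,268), coaster (208,272), tumblers (348,216) and (239,158), shot glass (137,220), bitters (247,217).
Candidates for the cap in the top view: grey-white (306,249), pink (278,228), (304,220), (313,279), green (274,270). The grey one fits, since it is the only steel-coloured one. In the side view it is at (319,187).

```bash
cat > h.py <<'E'
import numpy as np,cv2
from plant import *
def cloud(n,d,box):
    m=camera_model(n);K,R,t=[np.array(m[k]) for k in "KRt"]
    u0,v0,u1,v1=box; v,u=np.mgrid[v0:v1,u0:u1]; z=d[v0:v1,u0:u1]
    c=np.stack([(u-K[0,2])/K[0,0]*z,(v-K[1,2])/K[1,1]*z,z],-1)[z>0]
    return (c-t)@R
def ray(n,u,v,z):
    m=camera_model(n);K,R,t=[np.array(m[k]) for k in "KRt"]
    o=-R.T@t; r=R.T@np.linalg.solve(K,[u,v,1.]); return o+r*(z-o[2])/r[2]
def circ(P):
    A=np.c_[2*P[:,:2],np.ones(len(P))]; s=np.linalg.lstsq(A,(P[:,:2]**2).sum(1),rcond=None)[0]
    return s[:2],np.sqrt(s[2]+s[0]**2+s[1]**2)
E
python3 - <<'E'
from h import *
T=np.load("top0.npz");S=np.load("side0.npz")
a=cv2.resize(T["p"][205:295,240:330],None,fx=4,fy=4,interpolation=2);b=cv2.resize(S["p"][165:255,265:375],None,fx=4,fy=4,interpolation=2)
cv2.imwrite("pics/crop1.png",np.hstack([a,b])[:,:,::-1])
B=dict(tin=((160,178,202,216),(203,245,247,314)),jig=((280,153,305,184),(214,156,242,198)),str=((384,182,414,212),(268,102,297,134)),
cap=((295,237,318,260),(308,175,330,200)),stand=((358,246,404,290),(326,126,370,158)),coaster=((182,245,236,300),(300,260,364,314)),tumb=((330,198,368,234),(276,124,312,170)),
spare=((222,142,256,176),(172,194,214,246)),shot=((124,208,150,230),(220,338,252,378)),bit=((234,205,258,230),(258,195,284,246)))
for k,(bt,bs) in B.items():
    for n,d,b in(("top",T["d"],bt),("side",S["d"],bs)):
        P=cloud(n,d,b);P=P[P[:,2]>.004]
        h=np.percentile(P[:,2],98);Q=P[P[:,2]>h-.006]
        (x,y),r=cv2.minEnclosingCircle(Q[:,:2].astype(np.float32))
        print(k,n,len(P),"h",P[:,2].max().round(4),h.round(4),"enc",np.round([x,y,r],4),"fit",*[np.round(v,4) for v in circ(Q)], "bb",np.round(P[:,:2].min(0),3),np.round(P[:,:2].max(0),3))
E
```

```text
tin top 640 h 0.1327 0.1305 enc [0.6069 0.3248 0.0333] fit [0.6062 0.3244] 0.0311 bb [0.574 0.291] [0.689 0.411]
tin side 1714 h 0.1311 0.1296 enc [0.608  0.3282 0.0336] fit [0.6085 0.3288] 0.0312 bb [0.576 0.295] [0.641 0.361]
jig top 258 h 0.094 0.0878 enc [0.6924 0.0043 0.0216] fit [0.692  0.0045] 0.0202 bb [ 0.67  -0.017] [0.756 0.028]
jig side 456 h 0.0893 0.0869 enc [0.6939 0.0088 0.0226] fit [0.6951 0.009 ] 0.0201 bb [ 0.674 -0.015] [0.716 0.032]
str top 398 h 0.0702 0.0674 enc [ 0.6038 -0.3108  0.0178] fit [ 0.6047 -0.3104] 0.0118 bb [ 0.572 -0.363] [ 0.65  -0.277]
str side 432 h 0.088 0.0862 enc [ 0.5627 -0.165   0.0242] fit [ 0.5524 -0.1538] 0.0242 bb [ 0.543 -0.328] [ 0.64  -0.149]
cap top 206 h 0.0432 0.0409 enc [ 0.457  -0.0287  0.0211] fit [ 0.4568 -0.0285] 0.0146 bb [ 0.435 -0.06 ] [ 0.489 -0.007]
cap side 302 h 0.0391 0.0385 enc [ 0.4597 -0.0242  0.0222] fit [ 0.4601 -0.0234] 0.0154 bb [ 0.438 -0.045] [ 0.483 -0.001]
stand top 1052 h 0.0256 0.0223 enc [ 0.3944 -0.2438  0.0524] fit [ 0.3945 -0.2442] 0.0448 bb [ 0.337 -0.313] [ 0.463 -0.178]
stand side 704 h 0.0223 0.02
[... 565 characters left out ...]
.621 -0.101]
spare top 695 h 0.0915 0.0896 enc [0.7272 0.1608 0.0399] fit [0.7272 0.161 ] 0.0376 bb [0.688 0.122] [0.791 0.217]
spare side 1343 h 0.0897 0.0878 enc [0.7315 0.1654 0.0412] fit [0.7302 0.1662] 0.0376 bb [0.691 0.126] [0.771 0.206]
shot top 259 h 0.0624 0.0593 enc [0.5529 0.4617 0.0237] fit [0.5532 0.4606] 0.0213 bb [0.531 0.438] [0.6   0.484]
shot side 713 h 0.0592 0.0584 enc [0.5546 0.4644 0.0239] fit [0.5552 0.4652] 0.0211 bb [0.533 0.441] [0.578 0.488]
bit top 286 h 0.1286 0.1261 enc [0.5513 0.1413 0.0114] fit [0.5512 0.1414] 0.0081 bb [0.527 0.117] [0.6   0.172]
bit side 810 h 0.1263 0.1245 enc [0.555  0.1458 0.0119] fit [0.5543 0.1462] 0.0084 bb [0.53  0.048] [0.578 0.171]
```

View pics/crop1.png

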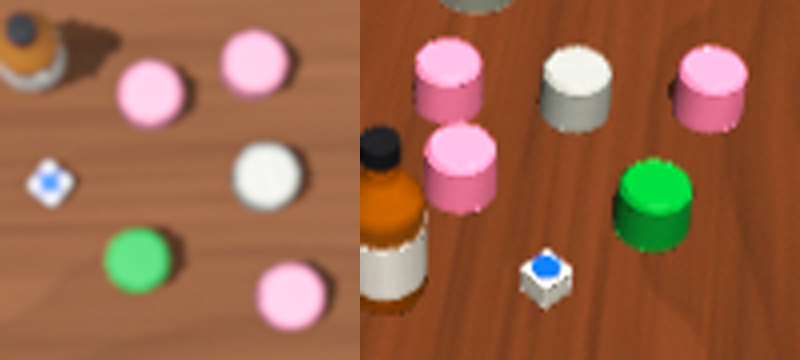

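Crop: the grey cap at (267,176) on the left half and (577,88) on the right half is the plain steel one. Its lookalikes are plainly pink or green. The two cameras differ by about 3 mm, so I use their average and start moving: square the tool to the world axes, then go above the tin.

```bash
python3 -m crank '[[[0,0,-0.01,0,0,0.138,0.087],[0,0,-0.01,0,0,0.137,0.087],[0,0,-0.01,0,0,0.137,0.087],[0,0,0,0,0,0,0.087]]]' 20; python3 -m crank '[[[0.0174,-0.046,0,0,0,0,0.087],[0.0174,-0.046,0,0,0,0,0.087],[0.0174,-0.046,0,0,0,0,0.087],[0.0174,-0.046,0,0,0,0,0.087],[0.0174,-0.046,0,0,0,0,0.087],[0.0174,-0.046,0,0,0,0,0.087],[0.0174,-0.046,0,0,0,0,0.087],[0.0174,-0.046,0,0,0,0,0.087],[0.0174,-0.046,0,0,0,0,0.087],[0.0174,-0.046,0,0,0,0,0.087],[0.0174,-0.046,0,0,0,0,0.087],[0.0174,-0.046,0,0,0,0,0.087],[0.0174,-0.046,0,0,0,0,0.087],[0.0174,-0.046,0,0,0,0,0.087],[0.0174,-0.046,0,0,0,0,0.087],[0.0174,-0.046,0,0,0,0,0.087],[0.0174,-0.046,0,0,0,0,0.087],[0.0174,-0.046,0,0,0,0,0.087],[0.0174,-0.046,0,0,0,0,0.087],[0,0,0,0,0,0,0.087]]]'
cat >> h.py <<'E'
from scipy.spatial.transform import Rotation
def to(x,y,z):
    o=get_obs(); R=Rotation.from_rotvec(o["eef_rot"]).as_matrix(); s=R.T@(np.array([x,y,z])-o["position"])
    print("at",o["position"].round(4),"yaw",np.degrees(np.arctan2(R[1,0],R[0,0])).round(2),"tilt",np.degrees(np.arccos(-R[2,2])).round(2),"shift",s.round(4),"w",round(o["width"],4),"g",round(o["grip_force"],1),"F",o["wrist_force"].round(1),"t",o["t"])
E
python3 -c "
from h import *
to(.6075,.3265,.076)"
```

```text
t: 0.6
position: [0.2609, -0.5956, 0.253]
eef_rot: [3.141, 0.004, 0.0]
wrist_force: [0.6, 0.5, 0.2]
width: 0.087
grip_force: 0.0
t: 3.1
position: [0.589, 0.2837, 0.2506]
eef_rot: [-3.139, -0.016, 0.006]
wrist_force: [0.1, 0.3, -0.2]
width: 0.0872
grip_force: 0.0
at [0.589  0.2837 0.2506] yaw 0.59 tilt 0.28 shift [ 0.0196 -0.0421  0.1746] w 0.0872 g 0.0 F [ 0.1  0.3 -0.2] t 3.1
```

```bash
python3 -m crank '[[[0.01,-0.021,0.04,0,0,0,0.087],[0.01,-0.021,0.04,0,0,0,0.087],[0,0,0,0,0,0,0.087],[0,0,0,0,0,0,0.087]]]'; python3 - <<'E'
from h import *
to(.6075,.3265,.076)
p,d=read_camera("side");q,e=read_camera("top")
for n,D,b in(("side",d,(266,100,300,136)),("top",e,(384,182,414,212))):
    P=cloud(n,D,b);P=P[(P[:,2]>.06)&(P[:,1]<-.25)];print(n,len(P),cv2.minEnclosingCircle(P[:,:2].astype(np.float32)),P.mean(0).round(4),P[:,2].max())
cv2.imwrite("pics/s1.png",np.hstack([cv2.resize(p[200:330,170:300],None,fx=3,fy=3),cv2.resize(q[130:260,120:250],None,fx=3,fy=3)])[:,:,::-1])
E
```

```text
t: 3.6
position: [0.611, 0.3197, 0.1736]
eef_rot: [3.141, 0.001, 0.001]
wrist_force: [0.7, 0.3, 0.7]
width: 0.0867
grip_force: 0.0
at [0.611  0.3197 0.1736] yaw 0.04 tilt 0.06 shift [-0.0036 -0.0069  0.0976] w 0.0867 g 0.0 F [0.7 0.3 0.7] t 3.6
side 56 ((0.6080118417739868, -0.30454495549201965), 0.01668449677526951) [ 0.6079 -0.3038  0.0635] 0.06695604556325468
top 106 ((0.6049044728279114, -0.3107374310493469), 0.017795439809560776) [ 0.6043 -0.3101  0.0644] 0.07005510294411887
```

View pics/s1.png

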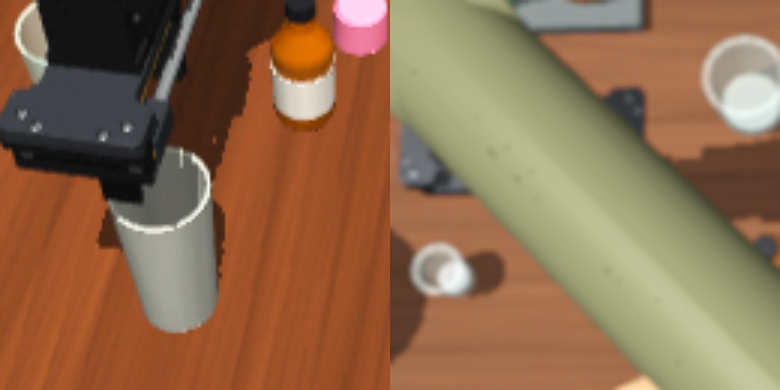

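The hand is above the tin, with the finger tip near (125,195) in the side crop and the tin rim centre at about (162,190). I check the reading noise and project the tip and rim to compare.

```bash
for i in 1 2 3; do python3 -m crank '[[[0,0,0,0,0,0,0.087],[0,0,0,0,0,0,0.087]]]' | sed -n 2,3p; done
python3 - <<'E'
from h import *
m=camera_model("side");K,R,t=[np.array(m[k]) for k in "KRt"]
def pr(X):
    c=K@(R@X+t);return (c[:2]/c[2]-[170,200])*3
o=get_obs()["position"]
for s in(-1,1): print(pr(o+[0,s*.0435,0]),pr(o+[0,s*.0585,0]))
print("rim",pr(np.array([.6075,.3265,.13])))
E
```

```text
position: [0.611, 0.3206, 0.1736]
eef_rot: [-3.141, -0.001, -0.002]
position: [0.6106, 0.3208, 0.1725]
eef_rot: [3.141, 0.001, -0.0]
position: [0.6105, 0.3209, 0.1724]
eef_rot: [3.142, 0.002, -0.0]
[168.3798209   81.48476828] [174.58504518  63.99196736]
[128.8732157  192.85563081] [121.38653917 213.96090215]
rim [159.84284061 184.85917992]
```

```bash
python3 -m crank '[[[-0.0035,-0.006,0,0,0,0,0.087],[0,0,0,0,0,0,0.087],[0,0,0.025,0,0,0,0.087],[0,0,0.025,0,0,0,0.087],[0,0,0.025,0,0,0,0.087],[0,0,0.0205,0,0,0,0.087],[0,0,0,0,0,0,0.087],[0,0,0,0,0,0,0.087],[0,0,0,0,0,0,0.087]]]' 20
python3 -m crank '[[[0,0,0,0,0,0,0.02],[0,0,0,0,0,0,0.02],[0,0,0,0,0,0,0.02],[0,0,0,0,0,0,0.02],[0,0,0,0,0,0,0.02],[0,0,0,0,0,0,0.02],[0,0,0,0,0,0,0.02]]]' 20
```

```text
t: 5.58
position: [0.6078, 0.3274, 0.0784]
eef_rot: [-3.141, -0.001, -0.003]
wrist_force: [-0.5, -0.1, 1.0]
width: 0.0869
grip_force: 0.0
t: 6.45
position: [0.6071, 0.3271, 0.0772]
eef_rot: [-3.141, -0.001, -0.0]
wrist_force: [1.0, 0.5, 1.5]
width: 0.0654
grip_force: 19.9
```

```bash
python3 -m crank '[[[0,0,-0.01,0,0,0,0.02],[0,0,-0.03,0,0,0,0.02],[0,0,-0.03,0,0,0,0.02],[0,0,-0.03,0,0,0,0.02],[0,0,-0.03,0,0,0,0.02],[0,0,-0.03,0,0,0,0.02],[0,0,0,0,0,0,0.02],[0,0,0,0,0,0,0.02]]]' 
python3 -m crank '[[[-0.007,0.02,0,0,0,0,0.02],[-0.015,0.0405,0,0,0,0,0.02],[-0.015,0.0405,0,0,0,0,0.02],[-0.015,0.0405,0,0,0,0,0.02],[-0.015,0.0405,0,0,0,0,0.02],[-0.015,0.0405,0,0,0,0,0.02],[-0.015,0.0405,0,0,0,0,0.02],[-0.015,0.0405,0,0,0,0,0.02],[-0.015,0.0405,0,0,0,0,0.02],[-0.015,0.0405,0,0,0,0,0.02],[-0.015,0.0405,0,0,0,0,0.02],[-0.015,0.0405,0,0,0,0,0.02],[-0.015,0.0405,0,0,0,0,0.02],[-0.015,0.0405,0,0,0,0,0.02],[-0.007,0.02,0,0,0,0,0.02],[0,0,0,0,0,0,0.02],[0,0,0,0,0,0,0.02],[0,0,0,0,0,0,0.02]]]' 
python3 -c "
from h import *
to(.3970,-.242,.085)"
```

```text
t: 7.45
position: [0.6065, 0.3262, 0.2354]
eef_rot: [3.14, 0.001, -0.003]
wrist_force: [0.3, -0.1, -0.9]
width: 0.0651
grip_force: 20.0
t: 9.7
position: [0.399, -0.2384, 0.2368]
eef_rot: [-3.141, -0.005, 0.001]
wrist_force: [0.5, -0.5, -1.6]
width: 0.0653
grip_force: 20.0
at [ 0.399  -0.2384  0.2368] yaw 0.18 tilt 0.03 shift [-0.0019  0.0036  0.1518] w 0.0653 g 20.0 F [ 0.5 -0.5 -1.6] t 9.7
```

```bash
python3 -m crank '[[[-0.002,0.0036,0,0,0,0,0.02],[0,0,0.03,0,0,0,0.02],[0,0,0.03,0,0,0,0.02],[0,0,0.03,0,0,0,0.02],[0,0,0.03,0,0,0,0.02],[0,0,0.01,0,0,0,0.02],[0,0,0,0,0,0,0.02],[0,0,0,0,0,0,0.02]]]' 
python3 -m crank '[[[0,0,0.008,0,0,0,0.02],[0,0,0.006,0,0,0,0.02],[0,0,0,0,0,0,0.02],[0,0,0,0,0,0,0.02],[0,0,0,0,0,0,0.02]]]'
python3 -c "
from h import *
to(.3970,-.242,.085)
p,d=read_camera('side');cv2.imwrite('pics/s2.png',cv2.resize(p[70:190,280:420],None,fx=4,fy=4)[:,:,::-1])"
```

```text
t: 10.7
position: [0.3975, -0.244, 0.1084]
eef_rot: [3.14, 0.001, 0.003]
wrist_force: [0.6, 0.3, -2.0]
width: 0.0652
grip_force: 20.0
t: 11.32
position: [0.3967, -0.2435, 0.0932]
eef_rot: [3.141, 0.001, 0.0]
wrist_force: [0.4, 0.0, -2.1]
width: 0.0651
grip_force: 20.0
at [ 0.3967 -0.2435  0.0932] yaw 0.05 tilt 0.02 shift [ 0.0003 -0.0015  0.0082] w 0.0651 g 20.0 F [ 0.4  0.  -2.1] t 11.325
```

View pics/s2.png

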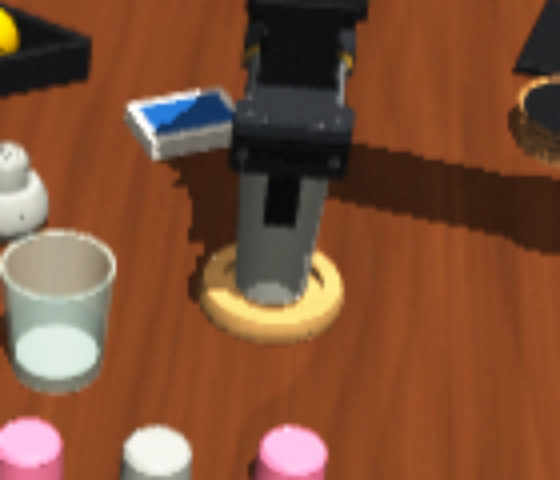

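The tin foot, at about (275,295), is inside the stand ring centred near (273,290). I lower it the rest of the way.

```bash
python3 -m crank '[[[0,0,0.004,0,0,0,0.02],[0,0,0.004,0,0,0,0.02],[0,0,0,0,0,0,0.02],[0,0,0,0,0,0,0.02],[0,0,0,0,0,0,0.02]]]'
```

```text
t: 12.0
position: [0.3966, -0.2434, 0.0851]
eef_rot: [3.141, 0.001, 0.0]
wrist_force: [1.0, 1.3, 0.5]
width: 0.0651
grip_force: 20.0
```

```bash
python3 -m crank '[[[0,0,0.0005,0,0,0,0.02],[0,0,0,0,0,0,0.087],[0,0,0,0,0,0,0.087],[0,0,0,0,0,0,0.087],[0,0,0,0,0,0,0.087],[0,0,-0.01,0,0,0,0.087],[0,0,-0.03,0,0,0,0.087],[0,0,-0.03,0,0,0,0.087],[0,0,-0.03,0,0,0,0.087],[0,0,0,0,0,0,0.087],[0,0,0,0,0,0,0.087]]]'
python3 -c "
from h import *
to(.6065,-.307,.1)"
```

```text
t: 13.38
position: [0.3962, -0.2433, 0.1842]
eef_rot: [-3.142, -0.001, 0.001]
wrist_force: [0.8, -0.5, 0.5]
width: 0.087
grip_force: 0.0
at [ 0.3962 -0.2433  0.1842] yaw 0.04 tilt 0.03 shift [0.2102 0.0639 0.0841] w 0.087 g 0.0 F [ 0.8 -0.5  0.5] t 13.375
```

```bash
python3 -m crank '[[[0.035,0.0107,0,0,0,0,0.087],[0.035,0.0107,0,0,0,0,0.087],[0.035,0.0107,0,0,0,0,0.087],[0.035,0.0107,0,0,0,0,0.087],[0.035,0.0107,0,0,0,0,0.087],[0.035,0.0107,0,0,0,0,0.087],[0,0,0.04,0,0,0,0.087],[0,0,0.03,0,0,0,0.087],[0,0,0,0,0,0,0.087],[0,0,0,0,0,0,0.087]]]'
python3 - <<'E'
from h import *
to(.6065,-.307,.043)
p,d=read_camera('side');q,e=read_camera('top')
for n,D in(("side",d),("top",e)):
    P=cloud(n,D,(0,0,560,420));Q=P[(abs(P[:,2]-.1375)<.006)&(np.hypot(P[:,0]-.397,P[:,1]+.242)<.05)]
    print(n,len(Q),circ(Q) if len(Q)>5 else 0,np.percentile(Q[:,2],98) if len(Q) else 0)
    print(" counter", np.median(P[(np.hypot(P[:,0]-.397,P[:,1]+.242)<.12)&(abs(P[:,2])<.008)][:,2]))
E
```

```text
t: 14.62
position: [0.6069, -0.3075, 0.1151]
eef_rot: [3.141, 0.001, 0.001]
wrist_force: [-0.1, -1.3, 0.9]
width: 0.087
grip_force: 0.0
at [ 0.6069 -0.3075  0.1151] yaw 0.05 tilt 0.03 shift [-0.0005 -0.0005  0.0721] w 0.087 g 0.0 F [-0.1 -1.3  0.9] t 14.625
side 104 (array([ 0.39847808, -0.24092361]), np.float64(0.03109688644884943)) 0.13748617288060483
 counter -0.001563925597442973
top 98 (array([ 0.39471286, -0.24466292]), np.float64(0.031174241957703932)) 0.13956971629543274
 counter -0.0010268483618406476
```

```bash
python3 -m crank '[[[0,0,0.025,0,0,0,0.087],[0,0,0.025,0,0,0,0.087],[0,0,0.021,0,0,0,0.087],[0,0,0,0,0,0,0.087],[0,0,0,0,0,0,0.087],[0,0,0,0,0,0,0.087]]]'
python3 -m crank '[[[0,0,0,0,0,0,0.02],[0,0,0,0,0,0,0.02],[0,0,0,0,0,0,0.02],[0,0,0,0,0,0,0.02],[0,0,0,0,0,0,0.02],[0,0,0,0,0,0,0.02],[0,0,0,0,0,0,0.02],[0,0,0,0,0,0,0.02]]]' 25
```

```text
t: 15.48
position: [0.6076, -0.3078, 0.0451]
eef_rot: [3.14, 0.001, 0.003]
wrist_force: [-0.5, 0.0, -0.1]
width: 0.087
grip_force: 0.0
t: 16.48
position: [0.6066, -0.3076, 0.0435]
eef_rot: [3.141, 0.001, 0.0]
wrist_force: [0.3, -0.5, -0.7]
width: 0.0353
grip_force: 25.0
```

```bash
python3 -m crank '[[[0,0,-0.01,0,0,0,0.02],[0,0,-0.03,0,0,0,0.02],[0,0,-0.03,0,0,0,0.02],[0,0,-0.03,0,0,0,0.02],[0,0,-0.03,0,0,0,0.02],[0,0,-0.035,0,0,0,0.02],[0,0,0,0,0,0,0.02],[-0.03,-0.0092,0,0,0,0,0.02],[-0.03,-0.0092,0,0,0,0,0.02],[-0.03,-0.0092,0,0,0,0,0.02],[-0.03,-0.0092,0,0,0,0,0.02],[-0.03,-0.0092,0,0,0,0,0.02],[-0.03,-0.0092,0,0,0,0,0.02],[-0.03,-0.0092,0,0,0,0,0.02],[0,0,0,0,0,0,0.02],[0,0,0,0,0,0,0.02],[0,0,0,0,0,0,0.02]]]'
python3 - <<'E'
from h import *
to(.3965,-.243,.1675)
p,d=read_camera('side');cv2.imwrite('pics/s3.png',cv2.resize(p[40:170,290:420],None,fx=4,fy=4)[:,:,::-1])
E
```

```text
t: 18.6
position: [0.3972, -0.2431, 0.2083]
eef_rot: [-3.141, -0.002, -0.0]
wrist_force: [0.7, 1.8, -1.6]
width: 0.035
grip_force: 25.0
at [ 0.3972 -0.2431  0.2083] yaw 0.08 tilt 0.03 shift [-0.0007 -0.0001  0.0408] w 0.035 g 25.0 F [ 0.7  1.8 -1.6] t 18.6
```

View pics/s3.png

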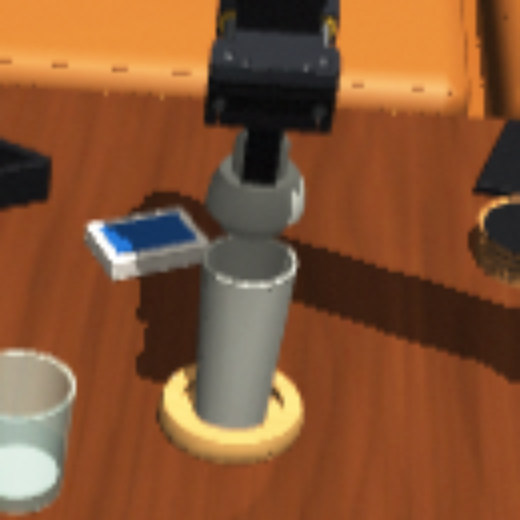

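The tin stands in the stand (foot about (232,415)). The strainer hangs level at (256,200), over the mouth centre at (250,262). I lower it.

```bash
python3 -m crank '[[[-0.0007,0,0.01,0,0,0,0.02],[0,0,0.01,0,0,0,0.02],[0,0,0.006,0,0,0,0.02],[0,0,0.004,0,0,0,0.02],[0,0,0.004,0,0,0,0.02],[0,0,0.003,0,0,0,0.02],[0,0,0,0,0,0,0.02],[0,0,0,0,0,0,0.02],[0,0,0,0,0,0,0.02]]]'
```

```text
t: 19.77
position: [0.396, -0.2433, 0.1718]
eef_rot: [3.141, 0.001, 0.0]
wrist_force: [0.3, -0.7, -0.8]
width: 0.0353
grip_force: 25.0
```

```bash
python3 -m crank '[[[0,0,0.002,0,0,0,0.02],[0,0,0.002,0,0,0,0.02],[0,0,0,0,0,0,0.02],[0,0,0,0,0,0,0.02],[0,0,0,0,0,0,0.02]]]';python3 -m crank '[[[0,0,0.001,0,0,0,0.02],[0,0,0,0,0,0,0.02],[0,0,0,0,0,0,0.02]]]'
```

```text
t: 20.4
position: [0.3959, -0.2433, 0.1676]
eef_rot: [3.141, 0.001, 0.0]
wrist_force: [-0.6, -0.5, -0.6]
width: 0.0352
grip_force: 25.0
t: 20.78
position: [0.3962, -0.2433, 0.1675]
eef_rot: [3.141, 0.001, 0.001]
wrist_force: [-1.8, 0.3, 4.5]
width: 0.035
grip_force: 25.0
```

Contact comes at the expected seated height. I release and go over the cap, passing tall things at a safe height.

```bash
python3 -m crank '[[[0,0,0,0,0,0,0.06],[0,0,0,0,0,0,0.06],[0,0,0,0,0,0,0.06],[0,0,-0.01,0,0,0,0.06],[0,0,-0.025,0,0,0,0.06],[0,0,-0.025,0,0,0,0.06],[0.0104,-0.0362,0,0,0,0,0.075],[0.0104,-0.0362,0,0,0,0,0.075],[0.0104,-0.0362,0,0,0,0,0.075],[0.0104,-0.0362,0,0,0,0,0.075],[0.0104,-0.0362,0,0,0,0,0.075],[0.0104,-0.0362,0,0,0,0,0.075],[0,0,0.05,0,0,0,0.075],[0,0,0.05,0,0,0,0.075],[0,0,0.04,0,0,0,0.075],[0,0,0,0,0,0,0.075],[0,0,0,0,0,0,0.075],[0,0,0,0,0,0,0.075]]]'
python3 - <<'E'
from h import *
to(.4585,-.0262,.012)
p,d=read_camera('side');cv2.imwrite('pics/s4.png',cv2.resize(p[70:220,280:420],None,fx=4,fy=4)[:,:,::-1])
q,e=read_camera('top')
for n,D in(("side",d),("top",e)):
    P=cloud(n,D,(0,0,560,420));Q=P[(P[:,2]>.181)&(P[:,2]<.2)&(np.hypot(P[:,0]-.397,P[:,1]+.242)<.03)]
    print(n,len(Q),cv2.minEnclosingCircle(Q[:,:2].astype(np.float32)) if len(Q)>5 else 0,np.percentile(Q[:,2],98) if len(Q) else 0)
E
```

```text
t: 23.02
position: [0.4598, -0.0262, 0.0887]
eef_rot: [3.14, 0.001, 0.006]
wrist_force: [0.0, -0.2, -0.4]
width: 0.0749
grip_force: 0.0
at [ 0.4598 -0.0262  0.0887] yaw 0.03 tilt 0.22 shift [-0.0016 -0.0001  0.0767] w 0.0749 g 0.0 F [ 0.  -0.2 -0.4] t 23.025
side 90 ((0.3981674313545227, -0.2391173392534256), 0.017394887283444405) 0.18985305333168687
top 166 ((0.3949005603790283, -0.2461729198694229), 0.01823280192911625) 0.19224971131757673
```

View pics/s4.png

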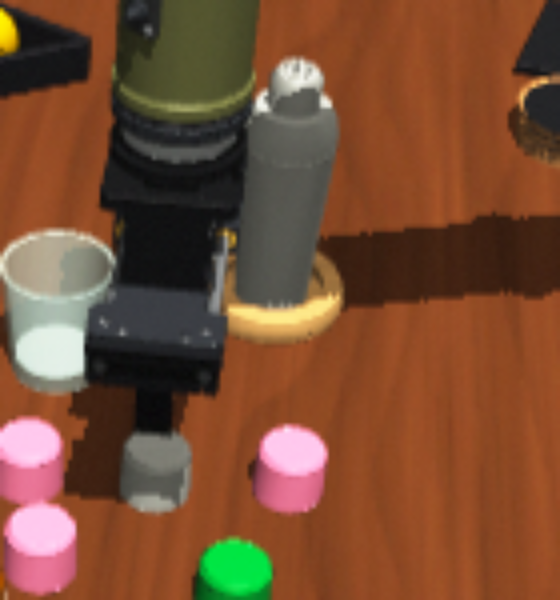

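The strainer is seated: its top is at 0.190 as it should be, and it stands upright at (295,75)–(275,290). The grey cap at (155,465) is under the fingers. I turn the hand slightly, so its body stays clear of the tumbler, and descend.

```bash
python3 -m crank '[[[-0.0015,0,0,0,0,0.15,0.075],[0,0,0.025,0,0,0,0.075],[0,0,0.025,0,0,0,0.075],[0,0,0.018,0,0,0,0.075],[0,0,0.007,0,0,0,0.075],[0,0,0,0,0,0,0.075],[0,0,0,0,0,0,0.075],[0,0,0,0,0,0,0.075],[0,0,0,0,0,0,0.03],[0,0,0,0,0,0,0.03],[0,0,0,0,0,0,0.03],[0,0,0,0,0,0,0.03],[0,0,0,0,0,0,0.03],[0,0,0,0,0,0,0.03],[0,0,0,0,0,0,0.03]]]' 12
python3 -c "
from h import *
to(.4585,-.0262,.012)"
```

```text
t: 25.0
position: [0.4566, -0.026, 0.0115]
eef_rot: [3.133, -0.234, -0.0]
wrist_force: [-0.2, 0.3, 1.0]
width: 0.0462
grip_force: 12.0
at [ 0.4566 -0.026   0.0115] yaw -8.55 tilt 0.01 shift [ 0.0019 -0.0001 -0.0005] w 0.0462 g 12.0 F [-0.2  0.3  1. ] t 25.0
```

```bash
python3 -m crank '[[[0,0,-0.01,0,0,0,0.03],[0,0,-0.03,0,0,0,0.03],[0,0,-0.045,0,0,0,0.03],[0,0,-0.045,0,0,0,0.03],[0,0,-0.045,0,0,0,0.03],[0,0,-0.045,0,0,0,0.03],[0,0,0,0,0,-0.15,0.03],[-0.0104,0.0362,0,0,0,0,0.03],[-0.0104,0.0362,0,0,0,0,0.03],[-0.0104,0.0362,0,0,0,0,0.03],[-0.0104,0.0362,0,0,0,0,0.03],[-0.0104,0.0362,0,0,0,0,0.03],[-0.0104,0.0362,0,0,0,0,0.03],[0,0,0,0,0,0,0.03],[0,0,0,0,0,0,0.03],[0,0,0,0,0,0,0.03]]]'
python3 - <<'E'
from h import *
to(.395,-.243,.1755)
p,d=read_camera('side');cv2.imwrite('pics/s5.png',cv2.resize(p[30:170,290:420],None,fx=4,fy=4)[:,:,::-1])
E
```

```text
t: 27.0
position: [0.3949, -0.242, 0.2318]
eef_rot: [3.141, 0.005, 0.001]
wrist_force: [0.0, 0.5, -0.2]
width: 0.0462
grip_force: 12.0
at [ 0.3949 -0.242   0.2318] yaw 0.17 tilt 0.02 shift [0.0001 0.001  0.0563] w 0.0462 g 12.0 F [ 0.   0.5 -0.2] t 27.0
```

View pics/s5.png

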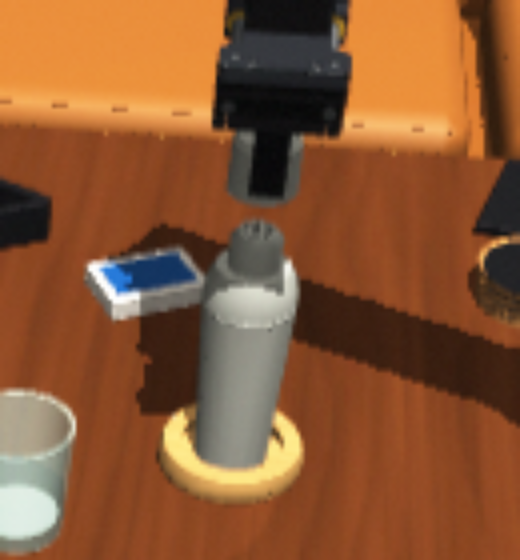

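The cap at (266,170) lies on the continuation of the shaker's axis: foot (232,460), neck (257,240). I lower it.

```bash
python3 -m crank '[[[0,0.001,0.015,0,0,0,0.03],[0,0,0.012,0,0,0,0.03],[0,0,0.008,0,0,0,0.03],[0,0,0.006,0,0,0,0.03],[0,0,0.006,0,0,0,0.03],[0,0,0.005,0,0,0,0.03],[0,0,0,0,0,0,0.03],[0,0,0,0,0,0,0.03],[0,0,0,0,0,0,0.03]]]';python3 -m crank '[[[0,0,0.002,0,0,0,0.03],[0,0,0.001,0,0,0,0.03],[0,0,0,0,0,0,0.03],[0,0,0,0,0,0,0.03]]]'
```

```text
t: 28.18
position: [0.3945, -0.2443, 0.1799]
eef_rot: [3.141, 0.001, 0.001]
wrist_force: [0.1, 0.5, -0.4]
width: 0.046
grip_force: 12.0
t: 28.68
position: [0.3944, -0.2442, 0.1766]
eef_rot: [3.141, 0.001, 0.0]
wrist_force: [-0.2, -0.2, -0.9]
width: 0.0461
grip_force: 12.0
```

```bash
python3 -m crank '[[[0,0,0.001,0,0,0,0.03],[0,0,0,0,0,0,0.03],[0,0,0,0,0,0,0.03]]]';python3 -m crank '[[[0,0,0.0005,0,0,0,0.03],[0,0,0,0,0,0,0.03],[0,0,0,0,0,0,0.03]]]'
```

```text
t: 29.05
position: [0.3944, -0.2443, 0.1756]
eef_rot: [3.141, 0.001, 0.0]
wrist_force: [0.3, -0.3, 1.2]
width: 0.046
grip_force: 12.0
t: 29.42
position: [0.3946, -0.2443, 0.1755]
eef_rot: [3.141, 0.001, 0.001]
wrist_force: [-1.2, 1.3, 6.0]
width: 0.0462
grip_force: 12.1
```

```bash
python3 -m crank '[[[0,0,0,0,0,0,0.07],[0,0,0,0,0,0,0.07],[0,0,0,0,0,0,0.07],[0,0,-0.01,0,0,0,0.07],[0,0,-0.03,0,0,0,0.07],[0,0,-0.03,0,0,0,0.07],[0.0374,-0.0314,0,0,0,0,0.08],[0.0374,-0.0314,0,0,0,0,0.08],[0.0374,-0.0314,0,0,0,0,0.08],[0.0374,-0.0314,0,0,0,0,0.08],[0.0374,-0.0314,0,0,0,0,0.08],[0.0374,-0.0314,0,0,0,0,0.08],[0.0374,-0.0314,0,0,0,0,0.08],[0.0374,-0.0314,0,0,0,0,0.08],[0,0,0.05,0,0,0,0.08],[0,0,0.05,0,0,0,0.08],[0,0,0.03,0,0,0,0.08],[0,0,0,0,0,0,0.08],[0,0,0,0,0,0,0.08]]]'
python3 - <<'E'
from h import *
to(.6935,.0065,.056)
p,d=read_camera('side');cv2.imwrite('pics/s6.png',cv2.resize(p[50:220,200:400],None,fx=4,fy=3.5)[:,:,::-1])
P=cloud("side",d,(0,0,560,420));Q=P[(P[:,2]>.196)&(P[:,2]<.25)&(np.hypot(P[:,0]-.397,P[:,1]+.242)<.04)]
print(len(Q),cv2.minEnclosingCircle(Q[:,:2].astype(np.float32)),np.percentile(Q[:,2],98))
E
```

```text
t: 31.8
position: [0.6945, 0.0073, 0.117]
eef_rot: [-3.141, -0.001, -0.004]
wrist_force: [0.6, 0.2, -0.1]
width: 0.0801
grip_force: 0.0
at [0.6945 0.0073 0.117 ] yaw 0.03 tilt 0.15 shift [-0.0012  0.0008  0.061 ] w 0.0801 g 0.0 F [ 0.6  0.2 -0.1] t 31.8
120 ((0.3989395499229431, -0.24110327661037445), 0.02154439501464367) 0.20228355723555105
```

View pics/s6.png

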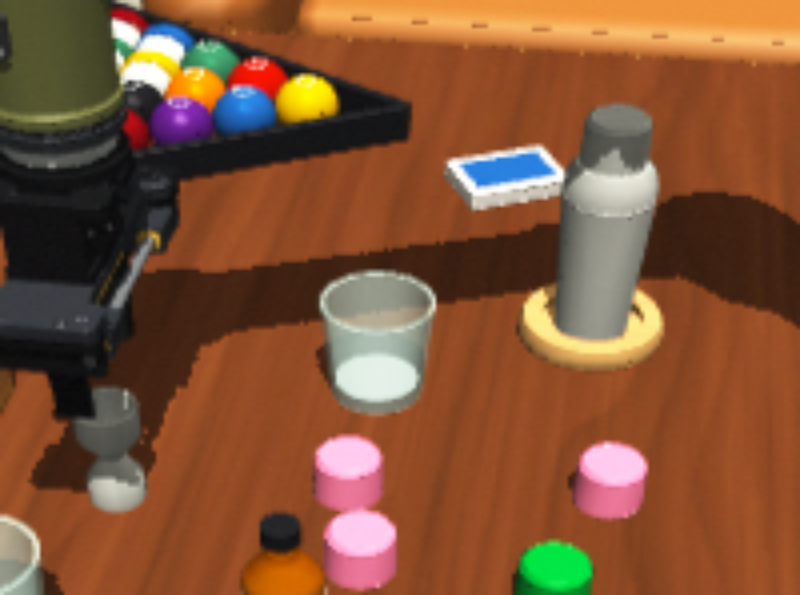

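The shaker is closed: cap at (618,135), top at 0.202 m, as it should be. The fingers straddle the jigger at (108,425). I grip the upper cup.

```bash
python3 -m crank '[[[-0.001,0.0008,0.02,0,0,0,0.08],[0,0,0.025,0,0,0,0.08],[0,0,0.015,0,0,0,0.08],[0,0,0,0,0,0,0.08],[0,0,0,0,0,0,0.08],[0,0,0,0,0,0,0.025],[0,0,0,0,0,0,0.025],[0,0,0,0,0,0,0.025],[0,0,0,0,0,0,0.025],[0,0,0,0,0,0,0.025],[0,0,0,0,0,0,0.025],[0,0,0,0,0,0,0.025]]]' 12
python3 -m crank '[[[0,0,-0.01,0,0,0,0.025],[0,0,-0.03,0,0,0,0.025],[0,0,-0.04,0,0,0,0.025],[0,0,-0.04,0,0,0,0.025],[0,0,-0.04,0,0,0,0.025],[0,0,0,0,0,0,0.025],[0,0,0,0,0,0,0.025]]]'
python3 -c "
from h import *
to(.399,.2585,.2)"
```

```text
t: 33.35
position: [0.6924, 0.0065, 0.0551]
eef_rot: [3.142, 0.001, 0.0]
wrist_force: [0.2, 0.6, 0.9]
width: 0.042
grip_force: 12.0
t: 34.22
position: [0.692, 0.0063, 0.2148]
eef_rot: [3.141, 0.001, -0.001]
wrist_force: [0.9, 0.3, -1.3]
width: 0.0416
grip_force: 12.0
at [0.692  0.0063 0.2148] yaw 0.05 tilt 0.04 shift [-0.2928 -0.2524  0.0148] w 0.0416 g 12.0 F [ 0.9  0.3 -1.3] t 34.225
```

```bash
python3 -m crank '[[[-0.0324,-0.028,0,0,0,0,0.025],[-0.0324,-0.028,0,0,0,0,0.025],[-0.0324,-0.028,0,0,0,0,0.025],[-0.0324,-0.028,0,0,0,0,0.025],[-0.0324,-0.028,0,0,0,0,0.025],[-0.0324,-0.028,0,0,0,0,0.025],[-0.0324,-0.028,0,0,0,0,0.025],[-0.0324,-0.028,0,0,0,0,0.025],[-0.0324,-0.028,0,0,0,0,0.025],[0,0,0.05,0,0,0,0.025],[0,0,0.05,0,0,0,0.025],[0,0,0.035,0,0,0,0.025],[0,0,0,0,0,0,0.025],[0,0,0,0,0,0,0.025],[0,0,0,0,0,0,0.025]]]'
python3 - <<'E'
from h import *
p,d=read_camera('side')
to(.4,.26,.0631)
hsv=cv2.cvtColor(p,cv2.COLOR_RGB2HSV);m=cv2.inRange(hsv,(12,60,150),(30,200,255));m[:255]=0;m[:,:290]=0;m[320:]=0;m[:,370:]=0
c=max(cv2.findContours(m,0,1)[0],key=cv2.contourArea);r=np.array([ray("side",*q[0],.008)[:2] for q in cv2.convexHull(c)])
print(cv2.minAreaRect(r.astype(np.float32)))
cv2.imwrite('pics/s7.png',cv2.resize(p[200:340,250:400],None,fx=4,fy=4)[:,:,::-1])
E
```

```text
t: 36.1
position: [0.4017, 0.2587, 0.0815]
eef_rot: [-3.141, -0.001, -0.004]
wrist_force: [0.8, 0.1, -1.2]
width: 0.0417
grip_force: 12.0
at [0.4017 0.2587 0.0815] yaw 0.03 tilt 0.16 shift [-0.0017 -0.0013  0.0184] w 0.0416 g 12.0 F [ 0.2  0.6 -0.8] t 36.15
((0.39746081829071045, 0.2742229700088501), (0.10128690302371979, 0.08062076568603516), 28.184152603149414)
```

View pics/s7.png

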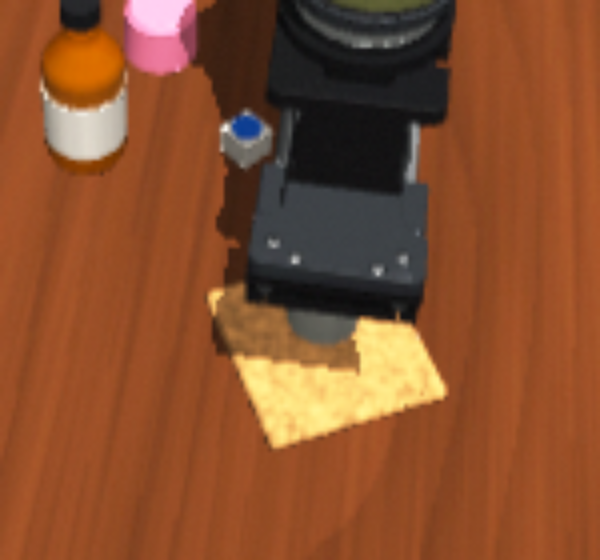

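The gripped jigger is over the coaster: visible corners (210,293), (275,447), (445,395) give a centre near (327,344). I lower it.

```bash
python3 -m crank '[[[-0.0015,-0.001,0.006,0,0,0,0.025],[0,0,0.006,0,0,0,0.025],[0,0,0.003,0,0,0,0.025],[0,0,0,0,0,0,0.025],[0,0,0,0,0,0,0.025],[0,0,0,0,0,0,0.025]]]';python3 -m crank '[[[0,0,0.0015,0,0,0,0.025],[0,0,0,0,0,0,0.025],[0,0,0,0,0,0,0.025]]]'
```

```text
t: 36.9
position: [0.3992, 0.2592, 0.0651]
eef_rot: [-3.142, -0.001, -0.0]
wrist_force: [0.8, 1.0, 0.1]
width: 0.0409
grip_force: 12.0
t: 37.28
position: [0.3991, 0.2592, 0.0635]
eef_rot: [3.142, 0.001, -0.0]
wrist_force: [0.6, -0.0, -0.7]
width: 0.0417
grip_force: 12.0
```

```bash
python3 -m crank '[[[0,0,0.001,0,0,0,0.025],[0,0,0,0,0,0,0.025],[0,0,0,0,0,0,0.025]]]'
```

```text
t: 37.65
position: [0.3994, 0.2593, 0.0629]
eef_rot: [-3.141, -0.001, -0.001]
wrist_force: [0.3, -0.6, 3.1]
width: 0.0416
grip_force: 12.0
```

```bash
python3 -m crank '[[[0,0,0,0,0,0,0.07],[0,0,0,0,0,0,0.07],[0,0,0,0,0,0,0.07],[0,0,-0.01,0,0,0,0.07],[0,0,-0.05,0,0,0,0.07],[0,0,-0.05,0,0,0,0.07],[0,0,-0.05,0,0,0,0.07],[0,0,-0.05,0,0,0,0.07],[0.03,0.05,0,0,0,0,0.07],[0.03,0.05,0,0,0,0,0.07],[0.03,0.05,0,0,0,0,0.07],[0.03,0.05,0,0,0,0,0.07],[0.03,0.05,0,0,0,0,0.07],[0,0,0,0,0,0,0.07],[0,0,0,0,0,0,0.07],[0,0,0,0,0,0,0.07],[0,0,0,0,0,0,0.07]]]'
python3 - <<'E'
from h import *
p,d=read_camera('side');q,e=read_camera('top')
S=np.load("side0.npz");cv2.imwrite('pics/end_side.png',p[:,:,::-1]);cv2.imwrite('pics/end_top.png',q[:,:,::-1])
for n,D in(("side",d),("top",e)):
    P=cloud(n,D,(0,0,560,420))
    for k,x,y,z0,z1,r in(("jig",.4,.26,.088,.11,.05),("cap",.397,-.242,.196,.22,.04),("tumb",.542,-.144,.08,.095,.05),("spare",.729,.163,.08,.095,.05),("bit",.553,.144,.118,.135,.03),("shot",.554,.463,.05,.065,.04)):
        Q=P[(P[:,2]>z0)&(P[:,2]<z1)&(np.hypot(P[:,0]-x,P[:,1]-y)<r)]
        print(n,k,len(Q),*[np.round(v,4) for v in cv2.minEnclosingCircle(Q[:,:2].astype(np.float32))] if len(Q)>5 else "",Q[:,2].max().round(4) if len(Q) else "")
E
```

```text
t: 39.78
position: [0.5489, 0.0107, 0.273]
eef_rot: [3.141, 0.005, 0.001]
wrist_force: [0.6, 0.4, 0.1]
width: 0.0699
grip_force: 0.0
side jig 121 [0.4012 0.2606] 0.0225 0.0963
side cap 121 [ 0.3986 -0.2409] 0.0221 0.2029
side tumb 172 [ 0.5439 -0.142 ] 0.0413 0.09
side spare 257 [0.731  0.1659] 0.0408 0.09
side bit 74 [0.5529 0.1461] 0.0128 0.1261
side shot 238 [0.5554 0.4648] 0.0237 0.0598
top jig 42 [0.3997 0.2573] 0.0213 0.0976
top cap 253 [ 0.3949 -0.2465] 0.0226 0.2057
top tumb 28 [ 0.5476 -0.1787] 0.021 0.0917
top spare 144 [0.7278 0.1606] 0.0401 0.092
top bit 57 [0.5512 0.1415] 0.0114 0.127
top shot 87 [0.5538 0.4603] 0.0237 0.0602
```

View pics/end_side.png

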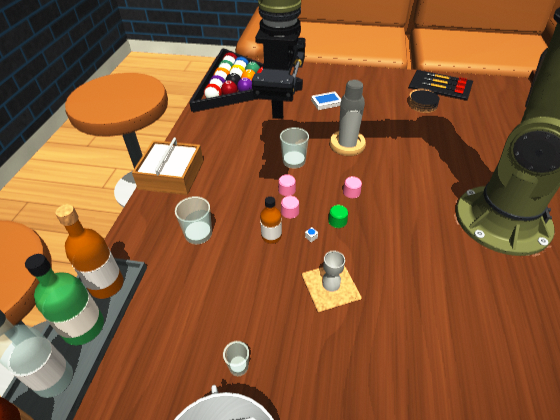

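The side view shows the closed shaker in the stand (350,115), the jigger upright mid-coaster (332,272), and the glasses and bottle in their places. The arm is clear, so I hand in.

```bash
python3 -c "
from plant import *
print(close_job())"
```

```text
the job is handed in; nothing more can be done
None
```

I handed the job in at about 40 s of the 112 s allowed: the closed shaker stands upright in the wooden stand, the jigger is mid-coaster and the glasses and bottle are unmoved in the final pictures; the judge's verdict was not shown.

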